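# Slide the board into the tester, shut its door and bolt it

### The arm

A 6-joint arm with a two-finger parallel gripper is mounted at the origin on the work surface. World frame = base frame: x ahead of the robot, y to its left, z up, the work surface at z = 0. Lengths are in mm, angles in degrees, forces in N, time in s.
With the tool pointing down it reaches from about 225 to 725 mm from the base axis. Payload 3.1 kg.
Tool frame: the origin (TCP) lies midway between the tips of the shut fingers; the grasp point (between the pads) lies 19 mm behind it; z points along the fingers, y is the direction in which the jaws open and shut (so a half turn about z gives the same grasp; the last joint's range is limited). The gripper opens to 85 mm and grips with 20 to 120 N. Pads are 22 mm wide; open, the fingers measure 114 mm over their backs; the gripper's body (76 mm by 85 mm) begins 54 mm behind the grasp point. The pads swing forward as they close: fully open they stand 13 mm farther back than shut.
Start: joints at [-77.109, 2.75, 5.684, 92.934, 0, 82.678], TCP at [181.386, -492.663, 231.312] pointing down, gripper open.
Joint ranges: [-166.93, 166.93], [-56.73, 111.36], [-69.38, 81.34], [-121.58, 131.49], [-85.45, 84.26], [-180, 180]. Speed limits (degrees/s): [159.86, 159.86, 180, 180, 180, 180].

### API

Orientations are given as a 3x3 rotation matrix whose columns are the frame's x, y, z axes.
In Python, from rig import ctrl gives the robot as it stands. The module is installed in compiled form; this text tells all that it offers.
- The arm moves only by the shell command python3 -m handwheel 'ROWS' [FORCE]. ROWS is a JSON object of lists of equal length, an entry for each row: "delta_pos": the shift along the tool's x, y, z in m, a list of three; "twist": the turn, a rotation vector about the tool's x, y, z in degrees, a list of three; "hand": the closure, from 0 (fully open) to 1 (shut). In form: {"delta_pos": [[tx, ty, tz], ...], "twist": [[ax, ay, az], ...], "hand": [hand, ...]}. A call has 1 to 5 rows; each row is the pose to reach, as a shift and turn from the pose commanded when the call began, along the tool's axes at that moment; what a row does not reach only later rows make up. A row lasts 1/8 s, in which the tool goes at most 62.5 mm and 10.7 degrees, less where a joint would pass 70% of its speed; a pose out of reach is approached as far as the arm can. A call with a gripper value outside its range is refused whole. The fingers move at their own pace and stop on an object; FORCE is the grip in N (left out, the last holds). Time passes only in rows, so rows that repeat a pose let the fingers close. It gives the time, the measured TCP pose, the force and the opening at its end, in the units of the state.
- ctrl.sense(): the state, without advancing time (a new reading comes with each control period).
- ctrl.get_image(name): name is "scene" or "top" or "wrist"; returns the picture (480x640x3 uint8, red, green, blue); there is no depth.
- ctrl.get_calibration(name): a dict with "fov_y" (degrees; the focal length in pixels is half the picture's height over the tangent of half this angle, whatever the lens; pixels are square), "cx", "cy" (the principal point, pixels), "world_from_camera" (4x4, takes a point from camera to world coordinates). Camera axes: x right, y down, z forward; pixel columns grow to the right and rows downward; lengths in mm; the calibration is good to about 2 mm. A picture is of the moment at which its call begins: read the wrist's pose just before it. get_calibration takes no time and is no camera call; for the wrist camera it gives the pose at the moment of the call.
- ctrl.hand_in(): hands the job in, once; it reports no verdict.
The state is a dict: "t": time; "joint_pos": joint angles; "dq": joint speeds; "joint_torque": joint torques, N m; "eef_pos": TCP position; "orientation": TCP orientation; "wrist_force": force on the tool from outside, world axes, zero at the start; "torque": the same for the moment, N m; "width": finger opening in mm.
Only numpy, scipy, OpenCV 4.12 (cv2) and the standard library are available. Lean on these libraries where they do the work, as an engineer would, in place of code of your own. Each camera call takes 0.05 s, during which the arm holds its last target.

### The job

Get the circuit board tester ready for a run: push its tray, with the board lying in it, fully home into the box, then push the door shut over it, and then push the bolt's tab all the way across so that the bolt holds the door. Only push with the fingertips, without slamming anything; do not touch or lift the board, and leave the other things on the bench where they are.

Things in the scene. Friction and masses are not known exactly. Their poses are not given: they have to be found in the camera images.
- test_box: Grey tester housing, fixed to the bench, 210 deep (x), 260 wide (y), 110 high mm. Origin on the bench under the opening's middle; own x runs front to back, y to the left, z up. Front face at own x -110 (above the opening, set back to -100), back at 100; it spans y -120 to 140. Front opening (y -67 to 67, height 15 to 98) for the tray; door hinge on the right of it, bolt on the left. Position and yaw vary.
- tray (a joint): How far the tray stands out of the housing in m: 0 = fully home, its front panel flush with the housing's front (own x -109); it slides straight along the housing's own x, up to 0.10 out. It stays where it is left; pushing it takes about 1.5 to 3 N.
- tray_front (a point): Middle of the top edge of the outer face of the tray's front panel, 78 mm above the bench. The panel is flat grey plastic, 122 wide by 58 high (height 20 to 78 mm) and 10 thick; it moves with the tray. Axes as the housing's.
- tray_seat (a point): Middle of the tray's floor where the board lies, 26 mm above the bench, moving with the tray; low lips 7 mm high stand round the place. Axes as the housing's.
- board: Blue circuit board, 85 x 85 mm, 3 thick, parts on it up to 17 high, about 0.09 kg, lying on locating pins in the tray: it rides with the tray, held down only by its weight, and could be lifted off upwards. Origin at the middle of its underside.
- door (a joint): Door angle in rad: 0 = shut flat against the housing's front, growing as it opens towards the robot, about 2.1 = wide open (swung out to the right). Stiff hinge: it stays where it is left, about 0.08 to 0.12 N m to turn.
- door_hinge (a point): On the vertical hinge axis, 97 mm above the bench (the door's top edge), at the housing's own x -110, y -72. Axes turn with the door: its panel reaches 144 mm along the point's own +y and is 12 thick, from own x 0 (inner face) to -12 (outer face, to push on), 13 to 97 mm above the bench. Aluminium with a dark window. Shut, it covers the tray's front.
- door_edge (a point): Top corner of the door's free edge on its outer face, 97 mm above the bench; moves with the door.
- bolt (a joint): Travel of the bolt in m: 0 = drawn back (to the left), 0.045 = fully across, its steel bar then lying over the front of the shut door; it moves along the housing's own -y (to the right). It stays where it is left; pushing it takes about 1.5 to 3 N.
- bolt_tab (a point): Middle of the top of the bolt's upright steel tab, 110 mm above the bench, moving with the bolt. The tab is 12 wide (along the housing's y), reaches 15 mm before and behind this point along the housing's x, and down to 77 mm above the bench. This point is at the housing's own x -153 and, drawn back, y 112; bar and guide rails behind it reach out to x -133. Axes as the housing's.
- heatsink: Aluminium finned heatsink, 40 x 40 x 25 mm, loose. Origin under its middle. To be left alone.
- screw_jar: Small clear jar with black lid, 44 across, 50 high, loose. Origin under its middle. To be left alone.
- multimeter: Red and black hand multimeter lying on its back, 190 x 92 x 41 mm, loose. Origin under its middle. To be left alone.
- spool: Steel wire spool standing on end, 56 across, 45 high, loose. Origin under its middle. To be left alone.
- screwdriver: Screwdriver lying flat, 170 long, loose. To be left alone.
- module: Green memory module lying flat, 133 x 30 x 5 mm, loose. Origin under its middle. To be left alone.
- cleaner: White plastic bottle standing upright, 52 across, 130 high, loose. Origin under its middle. To be left alone.

How it is judged:
By the outcome, as a careful person would: the job done as asked, in the order asked, and still so for the second after the job is handed in, with the robot touching nothing.
It also fails if it takes over 54 s, if anything falls off the work surface, if the arm or the gripper's body presses on something with over 40 N, if the wrist force passes 120 N, or if a joint passes its speed limit or range.

## Working session

There is one attempt and no reset: what is moved stays moved. The work goes in short steps, Python scripts to look and compute and a shell command to move; the robot and the scene stay as the last step left them, time stands still between calls to the robot, and variables do not carry over. Pictures are saved under pics/ and viewed, and the job is handed in when it is done.

```bash
mkdir -p pics
cat > h.py <<'E'
import numpy as np,cv2
from rig import ctrl
def snap(n,f):
    im=ctrl.get_image(n); cv2.imwrite('pics/'+f,im[:,:,::-1]); return im
def ray(n,u,v,c=None):
    c=c or ctrl.get_calibration(n); f=240/np.tan(np.radians(c['fov_y']/2)); T=np.array(c['world_from_camera'])
    d=T[:3,:3]@np.array([(u-c['cx'])/f,(v-c['cy'])/f,1]); return T[:3,3],d
def onz(n,u,v,z,c=None):
    o,d=ray(n,u,v,c); return o+d*(z-o[2])/d[2]
def proj(n,p):
    c=ctrl.get_calibration(n); f=240/np.tan(np.radians(c['fov_y']/2)); T=np.linalg.inv(np.array(c['world_from_camera']))
    q=T[:3,:3]@np.array(p)+T[:3,3]; return f*q[0]/q[2]+c['cx'],f*q[1]/q[2]+c['cy']
E
python3 - <<'E'
from h import *
print(ctrl.sense())
for n in ('scene','top'):
    snap(n,n+'0.png'); print(n,ctrl.get_calibration(n))
E
```

```text
{'t': 0.0, 'joint_pos': array([-7.71086402e+01,  2.79314402e+00,  5.58914572e+00,  9.29354273e+01,
        7.03197718e-04,  8.26761516e+01]), 'dq': array([-0.06470987,  0.04927498, -0.03189569,  0.02306969,  0.05243405,
       -0.01050128]), 'joint_torque': array([ 3.70110301e-04, -3.38789499e+01,  3.20010352e+01,  2.08196801e-02,
       -1.41800997e-04, -6.81043062e-06]), 'eef_pos': array([ 181.24773558, -492.03924194,  230.0933348 ]), 'orientation': array([[ 9.38401427e-01,  3.45546639e-01, -5.30942769e-04],
       [ 3.45546897e-01, -9.38398477e-01,  2.37483633e-03],
       [ 3.22380827e-04, -2.41201543e-03, -9.99997039e-01]]), 'wrist_force': array([-0.32704478,  0.29691886, -0.07145189]), 'torque': array([ 0.02465424, -0.01248366, -0.01209664]), 'width': 85.54067853202992}
scene {'fov_y': 49.182717776268866, 'cx': 309.2476337281256, 'cy': 242.32756691646082, 'world_from_camera': array([[-8.73336960e-01,  4.12221840e-01, -2.59529787e-01,
         9.16305541e+02],
       [ 4.86999606e-01,  7.27207940e-01, -4.83735460e-01,
         7.46985397e+02],
       [-1.06741998e-02, -5.48854960e-01, -8.35849445e-01,
         1.27201238e+03],
       [ 0.00000000e+00,  0.00000000e+00,  0.00000000e+00,
         1.00000000e+00]])}
top {'fov_y': 56.46613222396763, 'cx': 316.45675924908903, 'cy': 236.23990134674818, 'world_from_camera': array([[ 1.35395586e-02, -9.87667410e-01,  1.55980020e-01,
         3.72089133e+02],
       [-9.99788248e-01, -1.09546274e-02,  1.74199432e-02,
         6.03569344e+01],
       [-1.54964071e-02, -1.56182850e-01, -9.87606591e-01,
         1.07748281e+03],
       [ 0.00000000e+00,  0.00000000e+00,  0.00000000e+00,
         1.00000000e+00]])}
```

View pics/top0.png

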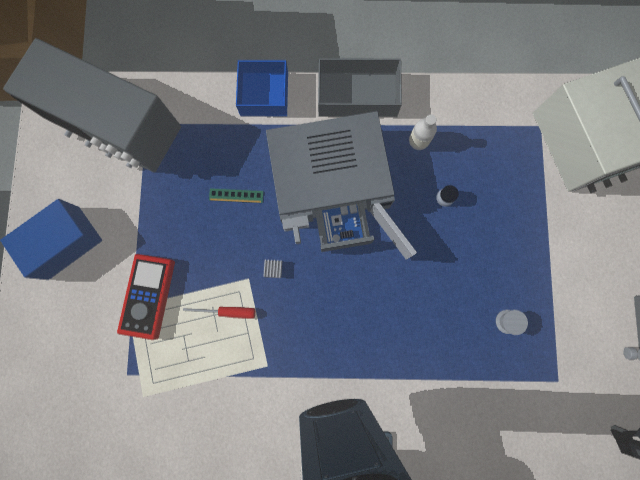

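View pics/scene0.png

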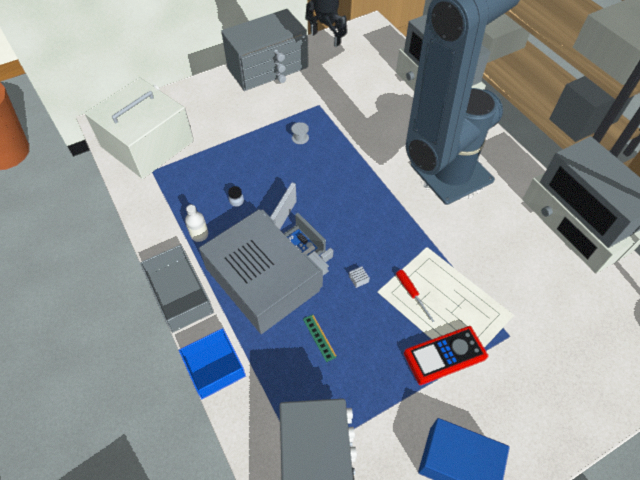

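The top view shows the box at about px (330,165), its tray out with the board at (345,225), the door open to (413,255) and the bolt tab at about (297,235). I'll zoom in.

Run:
```python
import cv2
im=cv2.imread('pics/top0.png')[100:275,250:430]
cv2.imwrite('pics/z1.png',cv2.resize(im,None,fx=4,fy=3.4*4/3.4 if 0 else 4*600/700,interpolation=cv2.INTER_CUBIC))
im=cv2.imread('pics/top0.png')[190:270,265:425]
cv2.imwrite('pics/z2.png',cv2.resize(im,None,fx=5,fy=5,interpolation=cv2.INTER_CUBIC))
```

```text
(no output)
```

View pics/z2.png

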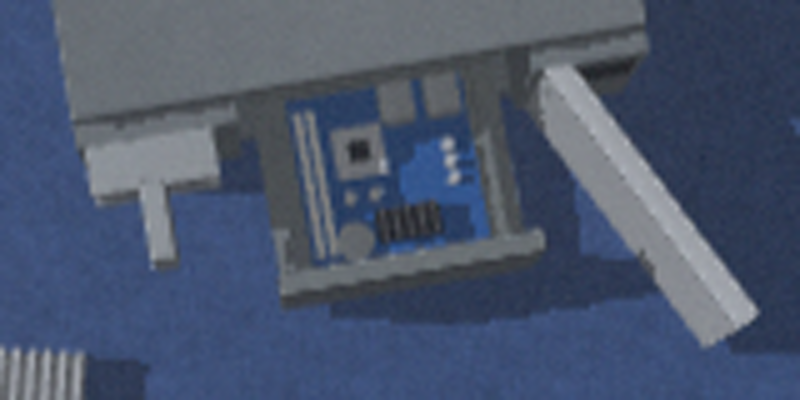

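View pics/z1.png

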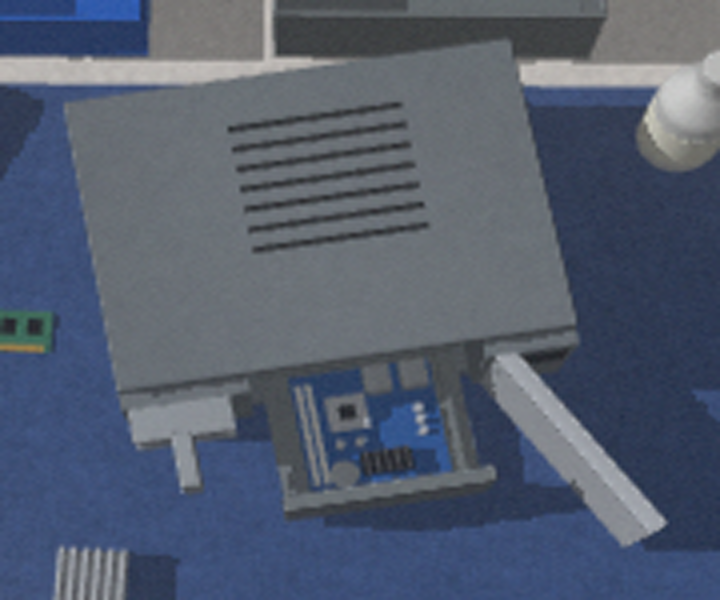

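```bash
cat >> h.py <<'E'
def rigid(own,w):
    own=np.array(own,float);w=np.array(w)[:,:2]
    a=own-own.mean(0);b=w-w.mean(0)
    th=np.arctan2((a[:,0]*b[:,1]-a[:,1]*b[:,0]).sum(),(a*b).sum())
    R=np.array([[np.cos(th),-np.sin(th)],[np.sin(th),np.cos(th)]]); t=w.mean(0)-R@own.mean(0)
    return th,R,t,np.linalg.norm((own@R.T+t)-w,axis=1)
E
python3 - <<'E'
from h import *
z1=lambda u,v:(250+u/4,100+v/3.4286); z2=lambda u,v:(265+u/5,190+v/5)
P=[onz('top',*z1(*p),110) for p in [(68,104),(510,40),(576,326),(122,393)]]
th,R,t,e=rigid([(100,140),(100,-120),(-100,-120),(-100,140)],P)
print(np.degrees(th),t,e)
own=lambda p:R.T@(p[:2]-t)
for nm,p,z in [('tabtipL',(153,268),110),('tabtipR',(177,262),110),('traytopL',(282,290),78),('traytopR',(545,247),78),('trayback R',(540,230),78),('hinge end',(545,68),97),('edge in R',(758,315),97),('edge',(705,347),97)]:
    w=onz('top',*z2(*p),z); print(nm,w.round(),own(w).round(1))
for nm,p in [('heatsink',(273,268)),('spool',(513,321)),('jar',(447,195)),('module',(236,195)),('cleaner',(425,132))]:
    w=onz('top',*p,30); print(nm,w.round(),own(w).round())
np.savez('box.npz',th=th,t=t)
E
```

```text
10.438829048396638 [695.49572167  40.0427432 ] [2.30410605 1.66632928 2.78591196 2.10317893]
tabtipL [508. 123. 110.] [-169.3  115.4]
tabtipR [511. 112. 110.] [-168.5  104.6]
traytopL [503.  66.  78.] [-184.3   60.8]
traytopR [524. -52.  78.] [-185.2  -59.5]
trayback R [532. -50.  78.] [-177.2  -58.7]
hinge end [602. -50.  97.] [-107.9  -72.1]
edge in R [ 492. -143.   97.] [-233.3 -143.4]
edge [ 478. -120.   97.] [-243.2 -117.6]
heatsink [461. 180.  30.] [-205.  180.]
spool [ 346. -374.   30.] [-419. -344.]
jar [ 641. -233.   30.] [-103. -258.]
module [636. 275.  30.] [-16. 241.]
cleaner [ 799. -184.   30.] [  62. -239.]
```

```bash
cat >> h.py <<'E'
def box():
    b=np.load('box.npz'); th=float(b['th']); return th,np.array([[np.cos(th),-np.sin(th)],[np.sin(th),np.cos(th)]]),b['t']
def go(x,y,z):
    th,R,t=box(); s=ctrl.sense(); p=np.array([*(R@np.array([x,y])+t),z])
    return (s['orientation'].T@(p-s['eef_pos'])).round(1)
def where():
    th,R,t=box(); s=ctrl.sense(); o=s['orientation']
    return s['t'],(R.T@(s['eef_pos'][:2]-t)).round(1),s['eef_pos'][2].round(1),'yaw err',np.degrees(np.arctan2(o[1,0],o[0,0])-th).round(2),'F',(s['orientation'].T@s['wrist_force']).round(1)
E
python3 - <<'E'
from h import *
print(where(), go(-300,0,230), go(-240,0,150))
E
```

```text
(0.1, array([-602.1, -430.2]), np.float64(230.2), 'yaw err', np.float64(9.77), 'F', array([-0.4,  0.1,  0.4])) [ 370.8 -372.6    1.1] [ 429.9 -362.3   81.1]
```

```bash
python3 -m handwheel '{"delta_pos":[[0.035,-0.035,0],[0.075,-0.075,0],[0.115,-0.115,0],[0.155,-0.155,0],[0.195,-0.195,0]],"twist":[[0,0,3],[0,0,6],[0,0,9.8],[0,0,9.8],[0,0,9.8]],"hand":[1,1,1,1,1]}' 30
python3 -c "
from h import *
print(where(), go(-300,0,230))"
```

```text
t: 0.72
eef_pos: [297.3, -240.5, 230.8]
orientation: [[0.984, 0.18, 0.0], [0.18, -0.984, 0.0], [0.0, -0.0, -1.0]]
wrist_force: [0.3, -0.1, 0.4]
width: -0.0
(0.725, array([-442.4, -203.8]), np.float64(230.8), 'yaw err', np.float64(-0.07), 'F', array([ 0.2,  0.2, -0.4])) [ 142.2 -203.9    0.9]
```

```bash
python3 -m handwheel '{"delta_pos":[[0.03,-0.041,0],[0.06,-0.082,0],[0.09,-0.123,0],[0.12,-0.164,0],[0.142,-0.204,0]],"twist":[[0,0,0],[0,0,0],[0,0,0],[0,0,0],[0,0,0]],"hand":[1,1,1,1,1]}'
python3 -c "
from h import *
snap('wrist','w1.png')
print(where(), go(-240,0,60))"
```

```text
t: 1.35
eef_pos: [400.1, -14.2, 230.8]
orientation: [[0.983, 0.181, -0.0], [0.181, -0.983, 0.0], [-0.0, -0.0, -1.0]]
wrist_force: [1.1, -0.2, 0.5]
width: -0.0
(1.4, array([-298.7,    4.6]), np.float64(230.7), 'yaw err', np.float64(0.29), 'F', array([-0.5, -3.2, -0.4])) [ 58.4   5.8 170.8]
```

View pics/w1.png

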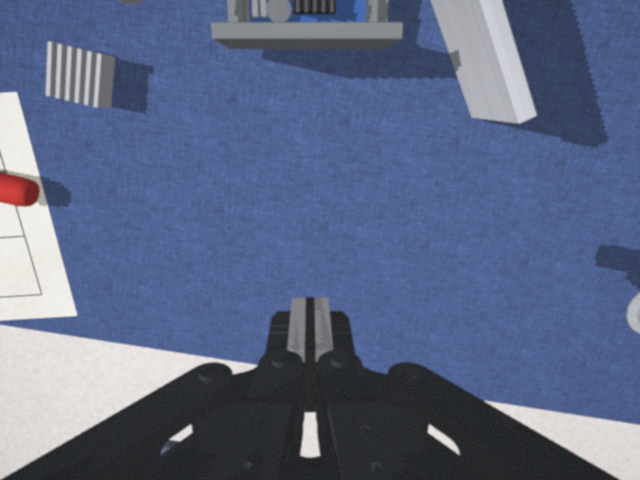

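The wrist view shows the tray panel's top front edge from (212,39) to (402,38). The door's free end is at about (475,117) to (536,117), and the heatsink is well off at (80,75).

Run:
```python
from h import *
th,R,t=box()
for u,v,z in [(213,39,78),(402,38,78),(536,117,97),(519,124,97)]:
    w=onz('wrist',u,v,z); print(w.round(),(R.T@(w[:2]-t)).round(1))
print(where())
im=cv2.imread('pics/w1.png')[0:140,420:560]; cv2.imwrite('pics/z3.png',cv2.resize(im,None,fx=4,fy=4,interpolation=cv2.INTER_CUBIC))
```

```text
[502.  73.  78.] [-184.7   67.9]
[524. -45.  78.] [-183.6  -52.6]
[ 493. -136.   97.] [-230.8 -136.3]
[ 487. -127.   97.] [-235.1 -126.3]
(1.4, array([-298.7,    4.6]), np.float64(230.7), 'yaw err', np.float64(0.29), 'F', array([-0.5, -3.2, -0.4]))
```

View pics/z3.png

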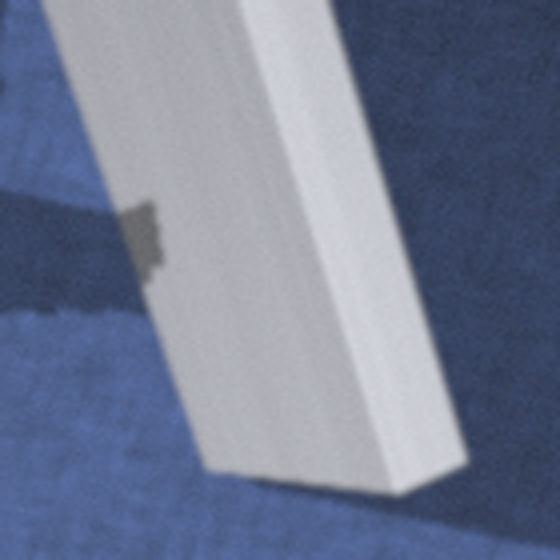

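```bash
python3 -m handwheel '{"delta_pos":[[0.015,0.003,0.04],[0.03,0.003,0.08],[0.045,0.003,0.12],[0.058,0.003,0.17],[0.058,0.003,0.175]],"twist":[[0,0,0],[0,0,0],[0,0,0],[0,0,0],[0,0,0]],"hand":[1,1,1,1,1]}'
python3 -c "
from h import *
snap('wrist','w2.png')
print(where())"
```

```text
t: 2.02
eef_pos: [453.4, -7.9, 51.8]
orientation: [[0.983, 0.181, -0.01], [0.181, -0.983, 0.002], [-0.009, -0.003, -1.0]]
wrist_force: [0.4, 0.1, 0.2]
width: -0.1
(2.075, array([-245.7,   -3.7]), np.float64(53.6), 'yaw err', np.float64(-0.02), 'F', array([-0.6, -0.1,  0.2]))
```

View pics/w2.png

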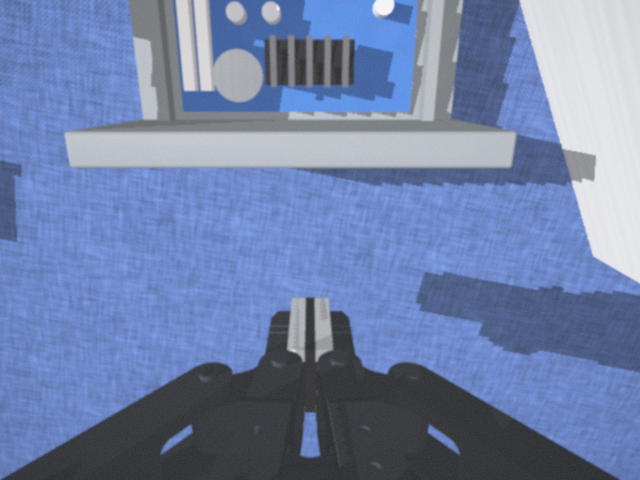

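```bash
python3 -m handwheel '{"delta_pos":[[0.015,-0.004,0],[0.03,-0.004,0],[0.04,-0.004,0],[0.046,-0.004,0],[0.052,-0.004,0]],"twist":[[0,0,0],[0,0,0],[0,0,0],[0,0,0],[0,0,0]],"hand":[1,1,1,1,1]}'
python3 -c "
from h import *
print(where())"
python3 -m handwheel '{"delta_pos":[[0.006,0,0],[0.013,0,0],[0.02,0,0],[0.027,0,0],[0.034,0,0]],"twist":[[0,0,0],[0,0,0],[0,0,0],[0,0,0],[0,0,0]],"hand":[1,1,1,1,1]}'
python3 -c "
from h import *
print(where())"
```

```text
t: 2.7
eef_pos: [507.9, 4.8, 56.9]
orientation: [[0.984, 0.181, -0.0], [0.181, -0.984, -0.0], [-0.001, 0.0, -1.0]]
wrist_force: [-1.6, -0.9, 1.8]
width: -0.4
(2.7, array([-190.9,   -0.7]), np.float64(56.9), 'yaw err', np.float64(-0.03), 'F', array([-1.7,  0.6, -1.8]))
t: 3.32
eef_pos: [541.6, 11.1, 56.2]
orientation: [[0.984, 0.181, -0.0], [0.181, -0.984, 0.0], [-0.0, -0.0, -1.0]]
wrist_force: [-1.4, 0.5, 1.1]
width: 0.2
(3.325, array([-156.6,   -0.5]), np.float64(56.2), 'yaw err', np.float64(-0.02), 'F', array([-1.3, -0.7, -1.1]))
```

```bash
python3 -m handwheel '{"delta_pos":[[0.007,0,0],[0.013,0,0],[0.019,0,0],[0.024,0,0],[0.029,0,0]],"twist":[[0,0,0],[0,0,0],[0,0,0],[0,0,0],[0,0,0]],"hand":[1,1,1,1,1]}'
python3 -c "
from h import *
print(where());snap('wrist','w3.png')"
```

```text
t: 3.95
eef_pos: [570.0, 16.4, 56.2]
orientation: [[0.984, 0.181, -0.0], [0.181, -0.984, 0.0], [-0.0, -0.0, -1.0]]
wrist_force: [-1.7, -0.1, 0.7]
width: -0.2
(3.95, array([-127.7,   -0.5]), np.float64(56.2), 'yaw err', np.float64(-0.02), 'F', array([-1.6, -0.2, -0.7]))
```

View pics/w3.png

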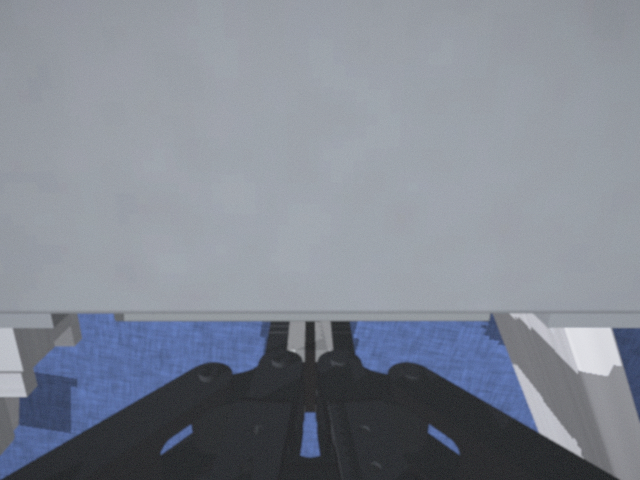

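The roof edge is near the fingers and the tray front is about to sit flush. I'll take the last few mm slowly and watch the force.

```bash
python3 -m handwheel '{"delta_pos":[[0.002,0,0],[0.004,0,0],[0.006,0,0],[0.007,0,0],[0.008,0,0]],"twist":[[0,0,0],[0,0,0],[0,0,0],[0,0,0],[0,0,0]],"hand":[1,1,1,1,1]}'
python3 -c "
from h import *
print(where())"
```

```text
t: 4.62
eef_pos: [577.6, 17.7, 56.3]
orientation: [[0.984, 0.181, -0.0], [0.181, -0.984, -0.0], [-0.0, 0.0, -1.0]]
wrist_force: [-1.7, -0.0, -0.0]
width: 0.1
(4.625, array([-120. ,   -0.6]), np.float64(56.3), 'yaw err', np.float64(-0.03), 'F', array([-1.6, -0.3,  0. ]))
```

```bash
python3 -m handwheel '{"delta_pos":[[0.001,0,0],[0.002,0,0],[0.003,0,0],[0.003,0,0]],"twist":[[0,0,0],[0,0,0],[0,0,0],[0,0,0]],"hand":[1,1,1,1]}'
python3 -c "
from h import *
print(where())"
```

```text
t: 5.12
eef_pos: [580.7, 18.3, 56.3]
orientation: [[0.984, 0.181, 0.0], [0.181, -0.984, 0.0], [0.0, -0.0, -1.0]]
wrist_force: [-1.3, 0.2, -0.4]
width: 0.1
(5.125, array([-116.9,   -0.6]), np.float64(56.3), 'yaw err', np.float64(-0.03), 'F', array([-1.3, -0.5,  0.4]))
```

```bash
python3 -m handwheel '{"delta_pos":[[0.001,0,0],[0.002,0,0],[0.003,0,0],[0.003,0,0]],"twist":[[0,0,0],[0,0,0],[0,0,0],[0,0,0]],"hand":[1,1,1,1]}'
python3 -c "
from h import *
print(where())"
```

```text
t: 5.62
eef_pos: [580.6, 18.3, 56.3]
orientation: [[0.984, 0.18, -0.006], [0.18, -0.984, -0.001], [-0.006, 0.0, -1.0]]
wrist_force: [-8.6, -2.0, 5.2]
width: 0.2
(5.625, array([-116.9,   -0.6]), np.float64(56.3), 'yaw err', np.float64(-0.04), 'F', array([-8.8,  0.4, -5.2]))
```

Force rose to 8.8 N with no motion, so the tray is home. I'll back off, lift, and go to the right side of the door.

```bash
python3 -m handwheel '{"delta_pos":[[-0.02,0,0],[-0.06,0,-0.02],[-0.075,0,-0.07],[-0.075,0.04,-0.1],[-0.075,0.085,-0.1]],"twist":[[0,0,0],[0,0,0],[0,0,0],[0,0,0],[0,0,0]],"hand":[1,1,1,1,1]}'
python3 -m handwheel '{"delta_pos":[[0,0.03,0],[0,0.06,0],[0,0.09,0],[0,0.091,0],[0,0.091,0]],"twist":[[0,0,0],[0,0,0],[0,0,0],[0,0,0],[0,0,0]],"hand":[1,1,1,1,1]}'
python3 -c "
from h import *
print(where());snap('wrist','w4.png');snap('top','top1.png')
th,R,t=box();print(proj('top',(*(R@np.array([-190,-176])+t),50)))"
```

```text
t: 6.25
eef_pos: [528.6, -79.5, 161.1]
orientation: [[0.983, 0.183, 0.011], [0.183, -0.983, -0.002], [0.01, 0.004, -1.0]]
wrist_force: [0.6, 0.1, -0.5]
width: -0.1
t: 6.88
eef_pos: [541.9, -167.6, 156.4]
orientation: [[0.984, 0.181, 0.001], [0.181, -0.984, 0.0], [0.001, -0.0, -1.0]]
wrist_force: [-0.0, 0.1, 0.2]
width: 0.2
(6.875, array([-188.6, -176.4]), np.float64(156.4), 'yaw err', np.float64(-0.03), 'F', array([-0. , -0.1, -0.2]))
(np.float64(422.47664669570645), np.float64(234.77804035032204))
```

View pics/w4.png

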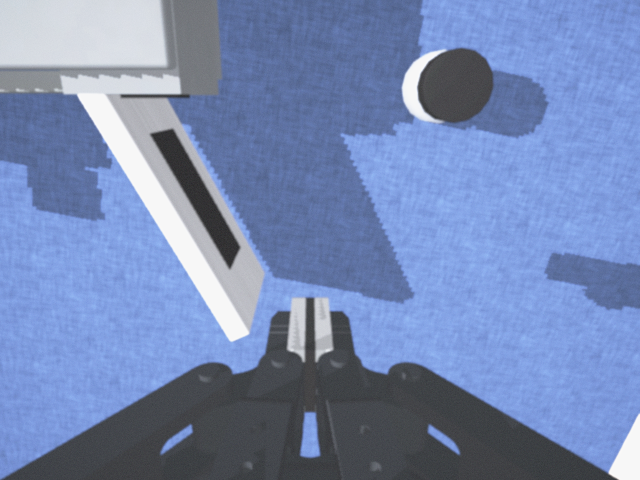

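View pics/top1.png

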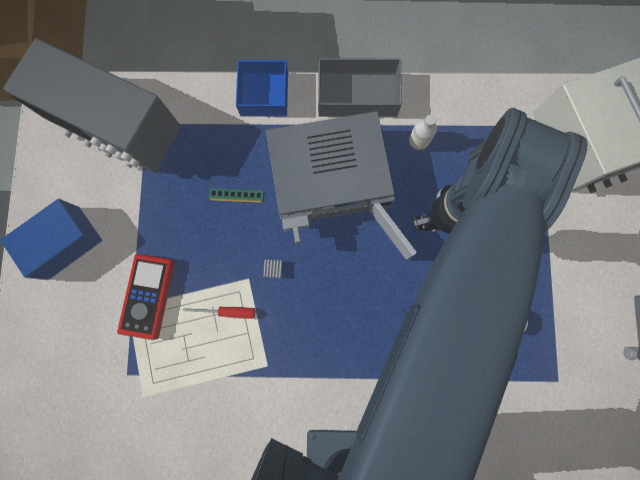

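The tray is flush (top view). The wrist view has the door's outer free top corner at (250,325) and the jar at (455,85), clear of the path.

Run:
```python
from h import *
th,R,t=box()
for u,v,z in [(249,325,97),(231,341,97),(120,97,97),(80,97,97),(264,270,13),(455,85,50)]:
    w=onz('wrist',u,v,z); print((R.T@(w[:2]-t)).round(1))
H=np.array([-110,-72])
for a in np.arange(120,-1,-10):
    r=np.radians(a); d=np.array([-np.sin(r),np.cos(r)]); n=np.array([-np.cos(r),-np.sin(r)])
    h=11*abs(n[0])+14.5*abs(n[1]); print(a,(H+112*d+(12+h)*n).round(1))
```

```text
[-226.7 -142.8]
[-236.6 -132.5]
[-109.7  -89.5]
[-109.7  -71.4]
[-230.1 -142.1]
[-103.3 -256.1]
120 [-192. -154.]
110 [-205.2 -137.9]
100 [-215.4 -119.2]
90 [-222.   -98.5]
80 [-225.2  -80.3]
70 [-225.3  -61.3]
60 [-222.  -42.]
50 [-215.2  -23.1]
40 [-204.8   -5.3]
30 [-190.9   10.6]
20 [-174.    23.9]
10 [-154.4   33.9]
0 [-133.   40.]
```

```bash
python3 -m handwheel '{"delta_pos":[[0,0,0.03],[0,0,0.06],[0,0,0.09],[0,0,0.1],[0,-0.008,0.1]],"twist":[[0,0,0],[0,0,0],[0,0,0],[0,0,0],[0,0,0]],"hand":[1,1,1,1,1]}'
python3 -c "
from h import *
print(where())"
python3 -m handwheel '{"delta_pos":[[-0.003,-0.006,0],[-0.006,-0.012,0],[-0.009,-0.018,0],[-0.013,-0.024,0],[-0.017,-0.031,0]],"twist":[[0,0,0],[0,0,0],[0,0,0],[0,0,0],[0,0,0]],"hand":[1,1,1,1,1]}'
python3 -c "
from h import *
print(where())"
```

```text
t: 7.6
eef_pos: [539.8, -159.3, 56.0]
orientation: [[0.984, 0.181, -0.001], [0.181, -0.984, 0.001], [-0.001, -0.001, -1.0]]
wrist_force: [0.1, -0.2, -0.6]
width: -0.0
(7.6, array([-189.3, -167.9]), np.float64(56.0), 'yaw err', np.float64(-0.02), 'F', array([0.1, 0.3, 0.6]))
t: 8.22
eef_pos: [518.2, -132.5, 57.0]
orientation: [[0.984, 0.181, 0.002], [0.181, -0.984, -0.0], [0.002, 0.001, -1.0]]
wrist_force: [1.2, 0.2, 1.8]
width: -0.3
(8.225, array([-205.6, -137.5]), np.float64(57.0), 'yaw err', np.float64(-0.04), 'F', array([ 1.2,  0. , -1.8]))
```

```bash
python3 -m handwheel '{"delta_pos":[[-0.005,-0.009,0],[-0.010,-0.018,0],[-0.013,-0.028,0],[-0.0165,-0.039,0],[-0.018,-0.048,0]],"twist":[[0,0,0],[0,0,0],[0,0,0],[0,0,0],[0,0,0]],"hand":[1,1,1,1,1]}'
python3 -c "
from h import *
print(where())"
python3 -m handwheel '{"delta_pos":[[-0.0015,-0.009,0],[-0.002,-0.019,0],[-0.002,-0.028,0],[-0.0005,-0.038,0],[0.0015,-0.047,0]],"twist":[[0,0,0],[0,0,0],[0,0,0],[0,0,0],[0,0,0]],"hand":[1,1,1,1,1]}'
python3 -c "
from h import *
print(where());snap('wrist','w5.png')"
```

```text
t: 8.85
eef_pos: [491.0, -87.9, 56.3]
orientation: [[0.983, 0.181, -0.0], [0.181, -0.983, -0.0], [-0.0, 0.0, -1.0]]
wrist_force: [1.7, -0.7, 1.2]
width: 0.3
(8.85, array([-224.3,  -88.8]), np.float64(56.3), 'yaw err', np.float64(-0.01), 'F', array([ 1.6,  1. , -1.2]))
t: 9.48
eef_pos: [484.2, -41.5, 56.2]
orientation: [[0.984, 0.181, -0.0], [0.181, -0.984, -0.0], [-0.0, -0.0, -1.0]]
wrist_force: [1.9, -1.7, -0.2]
width: -0.2
(9.475, array([-222.6,  -41.9]), np.float64(56.2), 'yaw err', np.float64(-0.02), 'F', array([1.5, 2. , 0.2]))
```

View pics/w5.png

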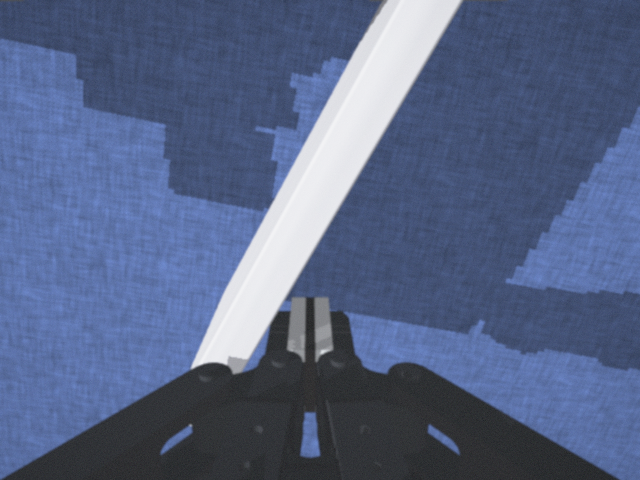

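```bash
python3 -m handwheel '{"delta_pos":[[0.003,-0.0095,0],[0.007,-0.019,0],[0.012,-0.028,0],[0.0175,-0.0365,0],[0.024,-0.045,0]],"twist":[[0,0,0],[0,0,0],[0,0,0],[0,0,0],[0,0,0]],"hand":[1,1,1,1,1]}'
python3 -c "
from h import *
print(where())"
python3 -m handwheel '{"delta_pos":[[0.007,-0.007,0],[0.015,-0.014,0],[0.024,-0.0205,0],[0.034,-0.026,0],[0.043,-0.031,0]],"twist":[[0,0,0],[0,0,0],[0,0,0],[0,0,0],[0,0,0]],"hand":[1,1,1,1,1]}'
python3 -c "
from h import *
print(where());snap('wrist','w6.png')"
```

```text
t: 10.15
eef_pos: [500.1, 7.1, 56.2]
orientation: [[0.984, 0.181, -0.0], [0.181, -0.984, -0.0], [-0.0, -0.0, -1.0]]
wrist_force: [-0.4, -1.1, 0.7]
width: 0.3
(10.15, array([-198.2,    3.1]), np.float64(56.2), 'yaw err', np.float64(-0.02), 'F', array([-0.6,  1. , -0.7]))
t: 10.78
eef_pos: [537.1, 45.2, 56.1]
orientation: [[0.984, 0.181, -0.0], [0.181, -0.984, 0.0], [-0.0, -0.0, -1.0]]
wrist_force: [-0.7, -0.8, 0.7]
width: -0.2
(10.775, array([-154.8,   33.8]), np.float64(56.1), 'yaw err', np.float64(-0.02), 'F', array([-0.9,  0.6, -0.7]))
```

View pics/w6.png

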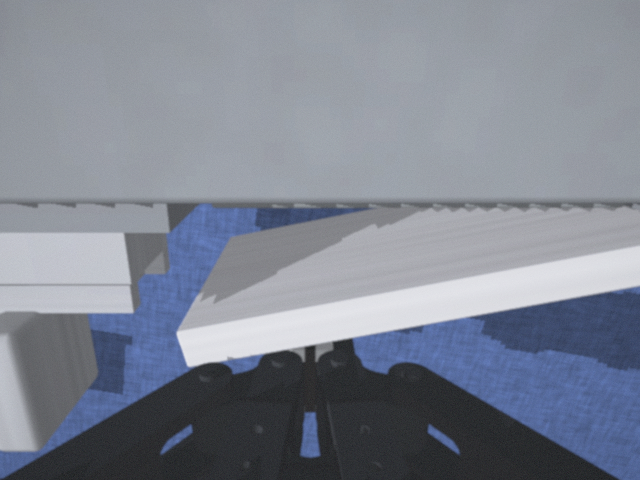

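```bash
python3 -m handwheel '{"delta_pos":[[0.005,-0.002,0],[0.01,-0.003,0],[0.014,-0.004,0],[0.018,-0.005,0],[0.021,-0.006,0]],"twist":[[0,0,0],[0,0,0],[0,0,0],[0,0,0],[0,0,0]],"hand":[1,1,1,1,1]}'
python3 -c "
from h import *
print(where())"
python3 -m handwheel '{"delta_pos":[[0.001,0,0],[0.002,0,0],[0.003,0,0],[0.003,0,0]],"twist":[[0,0,0],[0,0,0],[0,0,0],[0,0,0]],"hand":[1,1,1,1]}'
python3 -c "
from h import *
print(where())"
```

```text
t: 11.45
eef_pos: [556.4, 54.4, 56.3]
orientation: [[0.984, 0.181, 0.0], [0.181, -0.984, -0.0], [0.0, 0.0, -1.0]]
wrist_force: [-0.4, -0.3, -0.1]
width: -0.1
(11.45, array([-134.2,   39.3]), np.float64(56.3), 'yaw err', np.float64(-0.04), 'F', array([-0.4,  0.2,  0.1]))
t: 11.95
eef_pos: [559.1, 55.0, 56.3]
orientation: [[0.984, 0.181, 0.0], [0.181, -0.984, 0.0], [0.0, -0.0, -1.0]]
wrist_force: [-0.0, -0.6, 0.8]
width: 0.1
(11.95, array([-131.4,   39.4]), np.float64(56.3), 'yaw err', np.float64(-0.03), 'F', array([-0.2,  0.6, -0.8]))
```

```bash
python3 -m handwheel '{"delta_pos":[[0.001,0,0],[0.002,0,0],[0.003,0,0],[0.003,0,0]],"twist":[[0,0,0],[0,0,0],[0,0,0],[0,0,0]],"hand":[1,1,1,1]}'
python3 -c "
from h import *
print(where())"
```

```text
t: 12.45
eef_pos: [559.4, 55.0, 55.8]
orientation: [[0.984, 0.18, -0.006], [0.18, -0.984, -0.001], [-0.006, 0.0, -1.0]]
wrist_force: [-7.0, -1.5, 2.9]
width: 0.4
(12.45, array([-131.1,   39.4]), np.float64(55.8), 'yaw err', np.float64(-0.05), 'F', array([-7.2,  0.2, -2.9]))
```

```bash
python3 -m handwheel '{"delta_pos":[[-0.015,0,0],[-0.035,0,-0.03],[-0.04,0,-0.08],[-0.04,-0.02,-0.11],[-0.035,-0.06,-0.11]],"twist":[[0,0,0],[0,0,0],[0,0,0],[0,0,0],[0,0,0]],"hand":[1,1,1,1,1]}'
python3 -m handwheel '{"delta_pos":[[0.0,-0.03,0],[0,-0.06,0],[0,-0.068,0],[0,-0.068,0]],"twist":[[0,0,0],[0,0,0],[0,0,0],[0,0,0]],"hand":[1,1,1,1]}'
python3 -c "
from h import *
print(where());snap('wrist','w7.png');snap('top','top2.png');snap('scene','scene2.png')
im=cv2.imread('pics/top2.png')[190:270,265:425]
cv2.imwrite('pics/z4.png',cv2.resize(im,None,fx=5,fy=5,interpolation=cv2.INTER_CUBIC))"
```

```text
t: 13.08
eef_pos: [520.1, 108.0, 170.9]
orientation: [[0.984, 0.178, 0.01], [0.178, -0.984, 0.0], [0.01, 0.001, -1.0]]
wrist_force: [0.6, 0.3, -0.5]
width: -0.2
t: 13.58
eef_pos: [506.3, 167.9, 166.4]
orientation: [[0.982, 0.191, -0.0], [0.191, -0.982, 0.006], [0.001, -0.005, -1.0]]
wrist_force: [0.7, -1.7, 0.9]
width: -0.3
(13.575, array([-162.9,  160. ]), np.float64(166.4), 'yaw err', np.float64(0.57), 'F', array([ 0.4,  1.8, -0.9]))
```

View pics/w7.png

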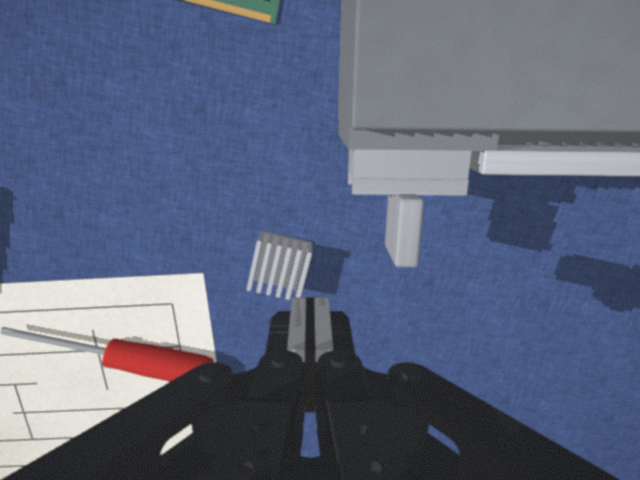

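View pics/z4.png

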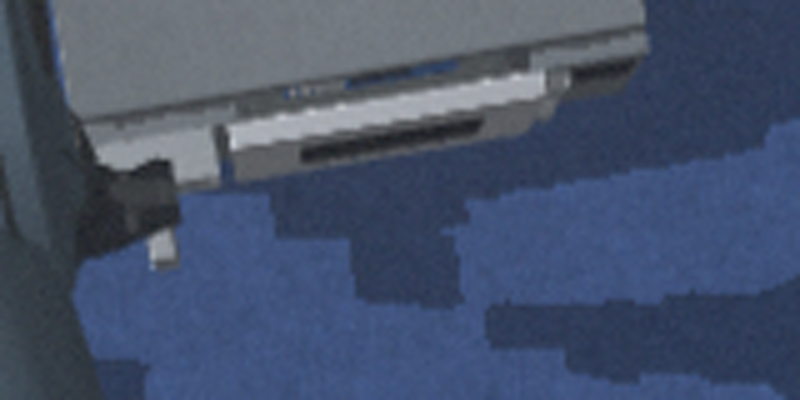

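Run:
```python
from h import *
im=cv2.imread('pics/w7.png')[110:280,340:640]
cv2.imwrite('pics/z5.png',cv2.resize(im,None,fx=2.6,fy=3.5,interpolation=cv2.INTER_CUBIC))
```

```text
(no output)
```

View pics/z5.png

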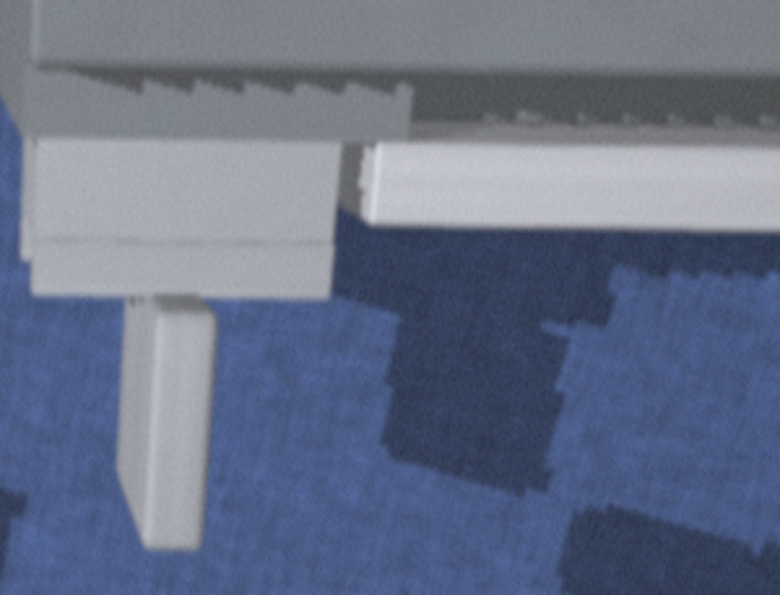

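View pics/scene2.png

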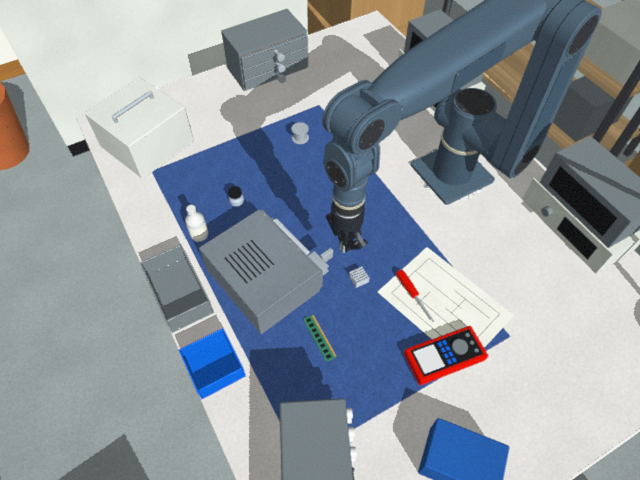

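The door edge is parallel to the roof edge in the wrist zoom, so it is shut. Now I'll locate the tab.

Run:
```python
from h import *
th,R,t=box(); print(where())
for a,b,z in [(145,550,110),(202,550,110),(215,310,110),(160,310,110),(32,298,97),(370,226,97)]:
    w=onz('wrist',340+a/2.6,110+b/3.5,z); print((R.T@(w[:2]-t)).round(1))
print(go(-157,162,86))
```

```text
(13.725, array([-163.1,  159.3]), np.float64(166.3), 'yaw err', np.float64(0.49), 'F', array([ 0.1,  0.8, -0.7]))
[-165.6  116.2]
[-165.5  105.1]
[-129.9  105.9]
[-130.  116.]
[-131.5  138.4]
[-120.3   73.7]
[ 6.1 -2.1 80.3]
```

```bash
python3 -m handwheel '{"delta_pos":[[0.009,-0.002,0.025],[0.009,-0.002,0.055],[0.009,-0.002,0.08],[0.009,0.008,0.08],[0.009,0.014,0.08]],"twist":[[0,0,0],[0,0,0],[0,0,0],[0,0,0],[0,0,0]],"hand":[1,1,1,1,1]}'
python3 -c "
from h import *
print(where());snap('wrist','w8.png')"
```

```text
t: 14.35
eef_pos: [518.1, 155.5, 87.2]
orientation: [[0.982, 0.19, 0.0], [0.19, -0.982, 0.006], [0.001, -0.006, -1.0]]
wrist_force: [0.3, -0.8, 0.2]
width: -0.4
(14.35, array([-153.6,  145.7]), np.float64(87.2), 'yaw err', np.float64(0.52), 'F', array([ 0.2,  0.8, -0.2]))
```

View pics/w8.png

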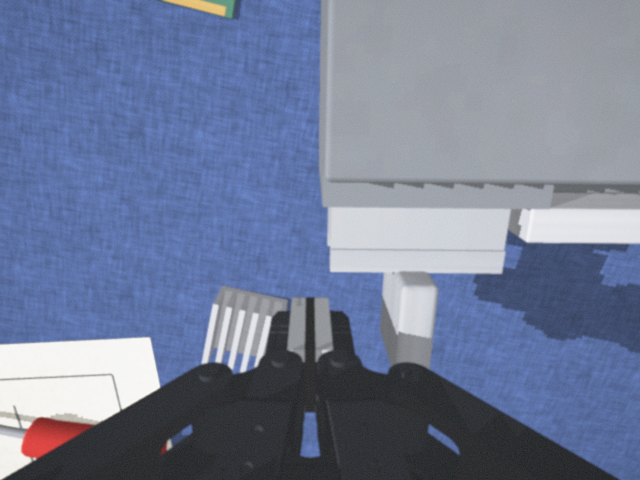

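```bash
python3 -m handwheel '{"delta_pos":[[0,0.006,0],[0,0.011,0],[0,0.016,0],[0,0.021,0],[0,0.026,0]],"twist":[[0,0,0],[0,0,0],[0,0,0],[0,0,0],[0,0,0]],"hand":[1,1,1,1,1]}'
python3 -c "
from h import *
print(where())"
python3 -m handwheel '{"delta_pos":[[0,0.005,0],[0,0.010,0],[0,0.015,0],[0,0.02,0],[0,0.024,0]],"twist":[[0,0,0],[0,0,0],[0,0,0],[0,0,0],[0,0,0]],"hand":[1,1,1,1,1]}'
python3 -c "
from h import *
print(where());snap('wrist','w9.png')"
```

```text
t: 15.02
eef_pos: [522.4, 131.1, 86.3]
orientation: [[0.981, 0.192, -0.001], [0.192, -0.981, 0.007], [0.0, -0.007, -1.0]]
wrist_force: [-0.4, 2.8, 1.2]
width: 0.0
(15.025, array([-153.8,  120.9]), np.float64(86.3), 'yaw err', np.float64(0.6), 'F', array([ 0.2, -2.8, -1.2]))
t: 15.65
eef_pos: [526.8, 107.1, 85.9]
orientation: [[0.982, 0.191, -0.001], [0.191, -0.982, 0.006], [-0.0, -0.006, -1.0]]
wrist_force: [-0.4, 1.0, 0.5]
width: -0.1
(15.65, array([-153.8,   96.5]), np.float64(85.9), 'yaw err', np.float64(0.58), 'F', array([-0.2, -1.1, -0.5]))
```

View pics/w9.png

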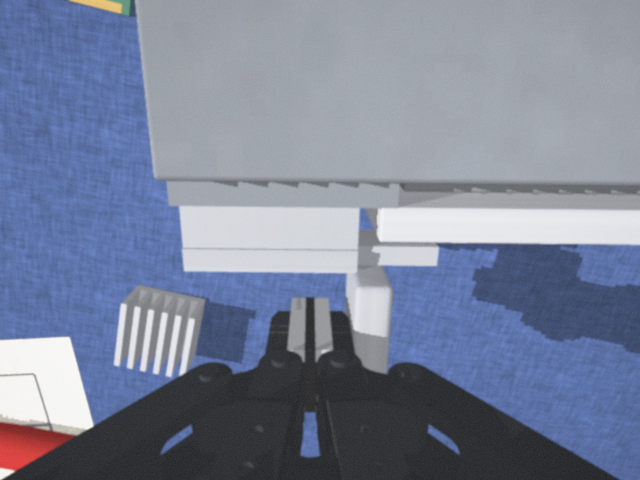

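The bar is sliding over the door's front. I'll continue to the stop slowly.

```bash
python3 -m handwheel '{"delta_pos":[[0,0.003,0],[0,0.006,0],[0,0.008,0],[0,0.01,0],[0,0.011,0]],"twist":[[0,0,0],[0,0,0],[0,0,0],[0,0,0],[0,0,0]],"hand":[1,1,1,1,1]}'
python3 -c "
from h import *
print(where())"
python3 -m handwheel '{"delta_pos":[[0,0.001,0],[0,0.002,0],[0,0.003,0],[0,0.003,0]],"twist":[[0,0,0],[0,0,0],[0,0,0],[0,0,0]],"hand":[1,1,1,1]}'
python3 -c "
from h import *
print(where())"
```

```text
t: 16.32
eef_pos: [528.2, 99.4, 85.9]
orientation: [[0.981, 0.193, -0.003], [0.193, -0.981, 0.012], [-0.0, -0.012, -1.0]]
wrist_force: [-2.9, 9.3, 1.9]
width: 0.2
(16.325, array([-153.8,   88.6]), np.float64(85.9), 'yaw err', np.float64(0.67), 'F', array([-1.1, -9.7, -1.8]))
t: 16.82
eef_pos: [528.2, 99.2, 86.0]
orientation: [[0.981, 0.195, -0.003], [0.195, -0.981, 0.018], [0.0, -0.018, -1.0]]
wrist_force: [-2.2, 14.1, 2.5]
width: -0.3
(16.825, array([-153.8,   88.5]), np.float64(86.0), 'yaw err', np.float64(0.78), 'F', array([  0.6, -14.3,  -2.3]))
```

Stopped at y 88.5, where the 45 mm stop should be, with force up to 14 N. I'll back off and check.

```bash
python3 -m handwheel '{"delta_pos":[[0,-0.015,0],[0,-0.04,0],[0,-0.06,-0.03],[0,-0.06,-0.08],[-0.02,-0.06,-0.1]],"twist":[[0,0,0],[0,0,0],[0,0,0],[0,0,0],[0,0,0]],"hand":[1,1,1,1,1]}'
python3 -m handwheel '{"delta_pos":[[-0.02,0,0],[-0.02,0,0],[-0.02,0,0]],"twist":[[0,0,0],[0,0,0],[0,0,0]],"hand":[1,1,1]}'
python3 - <<'E'
from h import *
print(where());snap('wrist','w10.png');snap('top','top3.png')
im=cv2.imread('pics/top3.png')[190:270,265:425]
cv2.imwrite('pics/z6.png',cv2.resize(im,None,fx=5,fy=5,interpolation=cv2.INTER_CUBIC))
E
```

```text
t: 17.45
eef_pos: [500.7, 148.1, 189.3]
orientation: [[0.981, 0.191, 0.005], [0.191, -0.981, 0.005], [0.006, -0.004, -1.0]]
wrist_force: [-0.4, -0.8, 0.4]
width: 0.1
t: 17.82
eef_pos: [479.3, 144.1, 185.7]
orientation: [[0.982, 0.191, -0.001], [0.191, -0.982, 0.005], [0.0, -0.005, -1.0]]
wrist_force: [0.3, -0.4, -0.9]
width: 0.0
(17.825, array([-193.8,  141.5]), np.float64(185.7), 'yaw err', np.float64(0.57), 'F', array([0.2, 0.5, 0.9]))
```

View pics/w10.png

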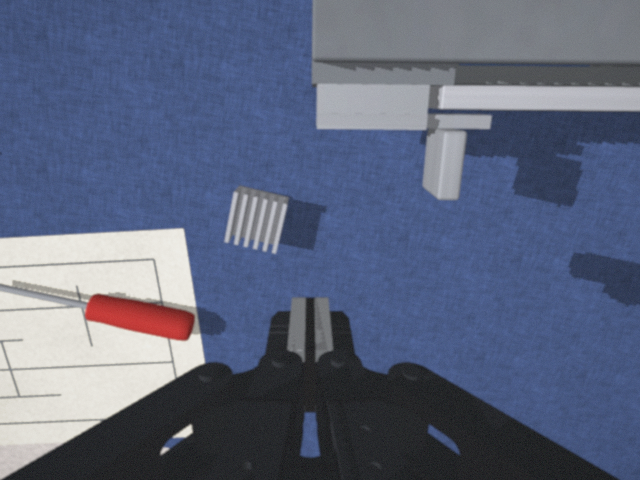

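View pics/top3.png

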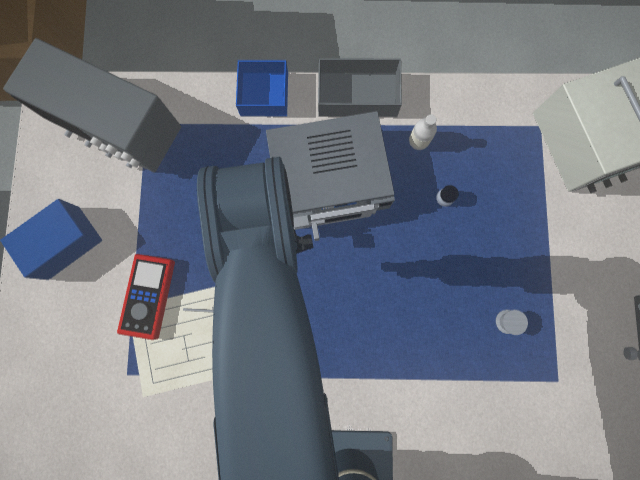

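The bar lies over the shut door's front, and the tab's front end is at (440–459,199) in the wrist view. I'll check the travel against the guide's left edge, and then hand in.

Run:
```python
from h import *
th,R,t=box()
for u,v,z in [(440,199,110),(459,199,110),(441,110,97),(635,111,97)]:
    w=onz('wrist',u,v,z); print((R.T@(w[:2]-t)).round(1))
s=ctrl.sense(); print(s['t'],s['wrist_force'].round(1))
```

```text
[-165.2   73.9]
[-165.1   63.9]
[-120.7   74.4]
[-120.2  -26.7]
17.925 [-0.9  0.2  0.5]
```

Run:
```python
from h import *
im=cv2.imread('pics/w10.png')[70:210,300:500]
cv2.imwrite('pics/z7.png',cv2.resize(im,None,fx=4,fy=4,interpolation=cv2.INTER_CUBIC))
im=cv2.imread('pics/w7.png')[130:270,340:540]
cv2.imwrite('pics/z8.png',cv2.resize(im,None,fx=4,fy=4,interpolation=cv2.INTER_CUBIC))
```

```text
(no output)
```

View pics/z7.png

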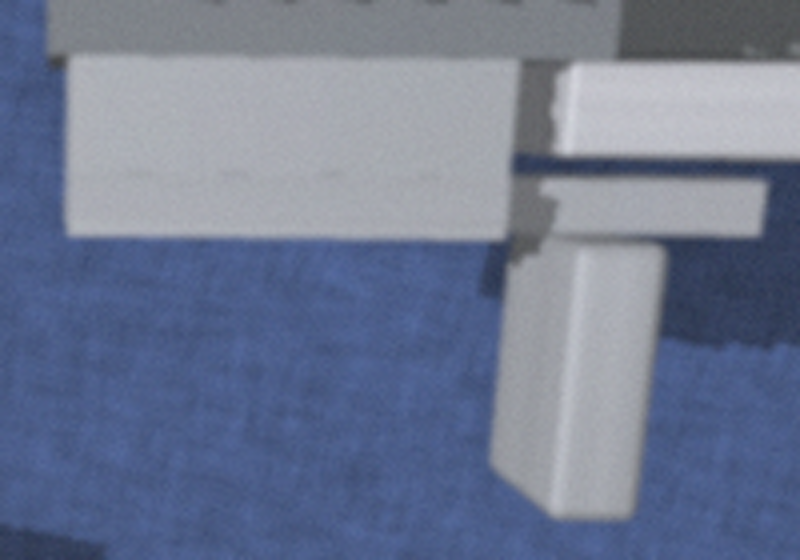

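View pics/z8.png

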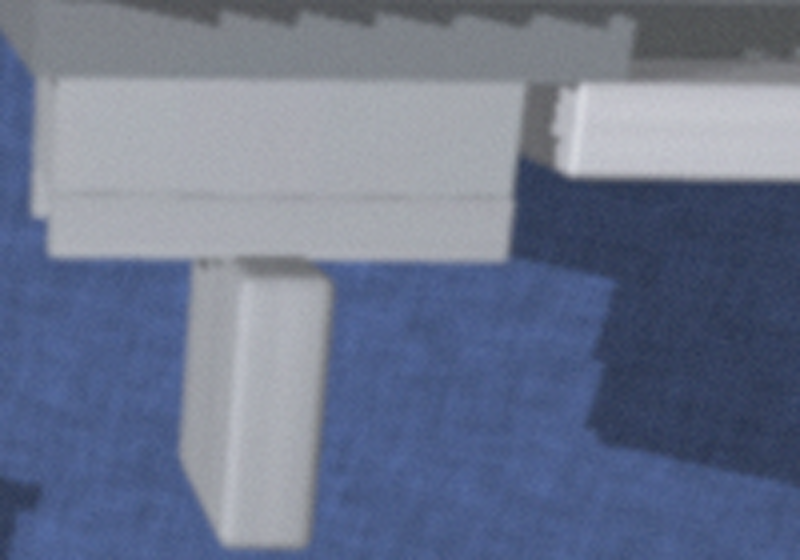

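Run:
```python
from h import *
th,R,t=box(); T=np.array(ctrl.get_calibration('wrist')['world_from_camera'])
c2=ctrl.get_calibration('wrist')
# camera pose in TCP frame, to rebuild the w7 camera pose
s=ctrl.sense(); E=np.eye(4);E[:3,:3]=s['orientation'];E[:3,3]=s['eef_pos']; X=np.linalg.inv(E)@T
E7=np.eye(4);E7[:3,:3]=[[.982,.191,0],[.191,-.982,.006],[.001,-.005,-1]];E7[:3,3]=[506.3,167.9,166.4]
c7=dict(c2);c7['world_from_camera']=E7@X
f=lambda c,u,v,z:(R.T@(onz('wrist',u,v,z,c)[:2]-t)).round(1)
for z in (90,97):
  print(z,'guide L,R: w7',f(c7,340+47/4,130+258/4,z),f(c7,340+508/4,130+262/4,z),' w10',f(c2,300+66/4,70+237/4,z),f(c2,300+505/4,70+240/4,z))
print('tab w7',f(c7,340+222/4,130+548/4,110),f(c7,340+308/4,130+548/4,110),'w10',f(c2,300+555/4,70+520/4,110),f(c2,300+632/4,70+520/4,110))
print('door corner w7',f(c7,340+577/4,130+180/4,97),'w10',f(c2,300+558/4,70+156/4,97))
print('bar end w10', f(c2,300+765/4,70+237/4,97))
```

```text
90 guide L,R: w7 [-132.5  138.7] [-132.3   78. ]  w10 [-131.7  139.2] [-131.4   79.3]
97 guide L,R: w7 [-130.9  139.4] [-130.8   80.6]  w10 [-131.1  139.3] [-130.9   81.1]
tab w7 [-165.2  117. ] [-165.1  106.1] w10 [-165.8   74.5] [-165.7   64.4]
door corner w7 [-120.2   73.3] w10 [-120.2   75.2]
bar end w10 [-130.2   46.8]
```

The stop force says home, but the picture gives 42–44 mm of travel. I'll look once more, still and from straight in front of the tab.

```bash
python3 -m handwheel '{"delta_pos":[[-0.01,0.03,0],[-0.02,0.065,0],[-0.02,0.073,0],[-0.02,0.073,0],[-0.02,0.073,0]],"twist":[[0,0,0.5],[0,0,0.5],[0,0,0.5],[0,0,0.5],[0,0,0.5]],"hand":[1,1,1,1,1]}'
python3 -m handwheel '{"delta_pos":[[0,0,0],[0,0,0],[0,0,0],[0,0,0]],"twist":[[0,0,0],[0,0,0],[0,0,0],[0,0,0]],"hand":[1,1,1,1]}'
python3 - <<'E'
from h import *
print(where());im=snap('wrist','w11.png')
c=ctrl.get_calibration('wrist'); np.save('c11.npy',c['world_from_camera'])
im=cv2.imread('pics/w11.png')[30:210,190:420]
cv2.imwrite('pics/z9.png',cv2.resize(im,None,fx=3.3,fy=3.3,interpolation=cv2.INTER_CUBIC))
E
```

```text
t: 18.55
eef_pos: [473.4, 69.6, 185.6]
orientation: [[0.983, 0.183, -0.001], [0.183, -0.983, 0.006], [-0.0, -0.007, -1.0]]
wrist_force: [-0.5, -0.4, -0.3]
width: -0.1
t: 19.05
eef_pos: [473.2, 69.0, 185.8]
orientation: [[0.983, 0.183, -0.001], [0.183, -0.983, 0.006], [-0.0, -0.006, -1.0]]
wrist_force: [-0.1, -0.2, -0.7]
width: -0.0
(19.05, array([-213.4,   68.8]), np.float64(185.8), 'yaw err', np.float64(0.1), 'F', array([-0.1,  0.2,  0.7]))
```

View pics/z9.png

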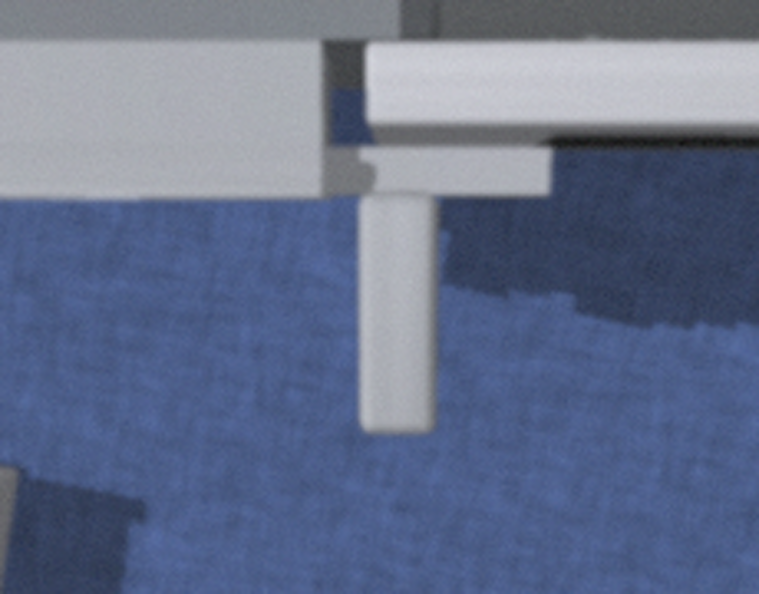

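```bash
python3 -c "
from h import *
print(ctrl.sense()['t'],ctrl.hand_in())"
```

```text
the job is handed in; nothing more can be done
19.1 None
```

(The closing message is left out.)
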